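# Load a blood tube into the push-push drawer of the tube sampler

## Task

Load the blood tube into the tube sampler: its drawer is shut on a push-push latch, so press its front in once and let it spring out, stand the tube from the rack left of the mini centrifuge upright and fully home in the drawer's holder, then press the drawer shut until the latch holds it by itself. Press gently, for the plastic latch and holder break at 25 N; keep the tube upright and leave the other things on the worktop where they are.

Things in the scene. Friction and masses are not known exactly. Their poses are not given: they have to be found in the camera images.
- sampler: the tube sampler, a white box-shaped bench instrument, fixed: 135 mm deep (x), 112 wide (y), 114 high (roof cover to 116). Origin at its underside; x points into it from the front (away from the robot), y to its left seen from the robot, z up. Front face: x = -0.065 m, with an opening 46 mm wide
- tube_drawer (a joint): the sampler's drawer (m): 0 (within 1.5 mm) shut and latched, 0.062 sprung fully out along the sampler's -x, negative pressed in past shut. Pressed to 3 mm past 0 and let go, a latched drawer is driven out by its spring (0.5 s), and one pushed in from outside settles at 0 and stays. Each further full press toggles it again; a shorter press changes nothing
- press_point (a point): middle of the ribbed pad on the drawer's front, 40 mm up, moves with the drawer, axes as the sampler's; press in +x. The front is an upright plate 52 mm wide, 8 to 66 mm up, 16 mm thick, ahead of the sampler's face when shut. Spring 3 N (out) to 5.5 N (shut); from 0.8 mm past shut a buffer adds 2.5 N/mm, so it trips at 10 to 12 N; rigid stop at 4.2 mm past shut, 14 N
- holder_mouth (a point): centre of the mouth of the tube holder, moves with the drawer, axes as the sampler's: upright round bore of 14.5 mm, 1.5 mm chamfer, 40 mm deep, in a block 36 x 38 mm whose top is 52 mm up. It lies 46 mm behind press_point, 30 mm behind the back of the drawer front; inside the sampler when shut, 33 mm before its face when out
- tube: the blood tube, 75 mm tall, loose, the only tube in the 2 x 6 rack, its top 79 mm up: glass of 12.5 mm diameter with a rounded bottom, and a cap 15 mm in diameter on the upper 18 mm. Origin at the centre of its bottom, z up along the tube. About 15 g
- rack: the 2 x 6 tube rack left of the mini centrifuge, 50 x 130 x 55 mm, fixed on the worktop; origin at the centre of its underside, long side along its y. The tube stands loosely (about 1 mm play) in one of its square holes, 4 mm above the worktop.
- slide_card: bystander: flat white slide mailer, 104 x 44 x 9 mm, loose, origin at the centre of its underside
- sample_cup: bystander: small pale cup, 30 mm across, 30 mm tall, loose, origin at the centre of its underside
- strip_vial: bystander: capped vial, 23 mm across, 72 mm tall, loose, behind the rack, origin at the centre of its underside
- dropper_bottle: bystander: brown dropper bottle, 33 mm across, 102 mm tall, loose, behind the rack, origin at the centre of its underside
- slide_box: bystander: white slide box, 35 x 85 x 32 mm, loose, origin at the centre of its underside
- forceps: bystander: steel forceps, 110 mm long, lying, loose, origin at the centre of its underside
- lintel (a point): middle of the upper edge of the sampler's front opening, 92 mm up, fixed to the sampler: a tube fully home in the holder (top 87 mm up) passes beneath it, a tube standing 5 mm higher fouls it

How it is judged:
On the way, in this order (a step that is already met when the one before it is completed fails the run):
1. the drawer has been released and stands out (value of joint tube_drawer above 0.055 m), for 0.2 s.
2. the tube stands fully home in the holder of the open drawer, let go (value of joint tube_drawer above 0.05 m and z of tube in the frame of holder_mouth below -0.036 m and horizontal distance between tube and holder_mouth below 0.006 m and angle between tube's own z axis and vertical below 0.12 rad and contact force between each of the arm, the fingers and tube below 0.05 N), for 0.2 s.
At the end, for the whole second after the job is handed in: the drawer is shut within 2.5 mm and held there by its latch alone, with the tube standing in its holder within 4 mm of fully home, tilted less than 0.12 rad and at rest (value of joint tube_drawer between -0.0025 and 0.0025 m and z of tube in the frame of holder_mouth below -0.036 m and horizontal distance between tube and holder_mouth below 0.006 m and angle between tube's own z axis and vertical below 0.12 rad and linear speed of tube below 0.02 m/s); the robot touches nothing.
It fails at once if the robot pushes on the sampler or its drawer with more than 25 N (contact force between any of the arm, the fingers and sampler above 25 N).
It fails at once if the tube is pushed against the sampler with more than 25 N (contact force between tube and sampler above 25 N).
It fails at once if the tube is tipped more than 0.7 rad (angle between tube's own z axis and vertical above 0.7 rad).
It fails at once if a bystander is moved more than 30 mm (distance of any of slide_card, sample_cup, strip_vial, dropper_bottle, slide_box, forceps from where it was at the start of the episode above 0.03 m).
It also fails if it takes over 66 s, if anything falls off the work surface, if the arm or the gripper's body presses on something with over 40 N, if the wrist force passes 120 N, or if a joint passes its speed limit or range.

## Robot

A 6-joint arm with a two-finger parallel gripper is mounted at the origin on a cart in front of the work surface, level with it; the furniture and walls round the work are solid. World frame = base frame: x ahead of the robot, y to its left, z up, the work surface at z = 0. Lengths are in m, angles in rad, forces in N, time in s.
With the tool pointing down it reaches from about 0.35 to 0.975 m from the base axis. Payload 4.9 kg.
Tool frame: the origin (TCP) lies on the centre line of the jaws, within the pads' length; the fingertips stand 8 mm ahead of it and the grasp point (between the pads) lies 11 mm behind it; z points along the fingers, y is the line along which they close (so a half turn about z gives the same grasp; the last joint's range is limited). The gripper opens to 85 mm and grips with 20 to 120 N. Pads are 22 mm wide; open, the fingers measure 114 mm over their backs; the gripper's body (76 mm by 85 mm) begins 54 mm behind the grasp point. The pads swing forward as they close: fully open they stand 13 mm farther back than shut.
Start: joints at [-1.254, 0.053, 1.613, -0, 1.476, -0.119], TCP at [0.264, -0.567, 0.239] pointing down, gripper open.
Joint ranges: [-3.01, 3.01], [-1.01, 2.22], [0.06, 2.58], [-1.02, 4.17], [0.09, 2.62], [-3.14, 3.14]. Speed limits (rad/s): [2.57, 2.57, 3.14, 3.14, 3.14, 3.14].

## Interface

Orientations are given as a rotation vector (axis times angle).
In Python, from station import ctrl gives the robot as it stands.
- The arm moves only by the shell command python3 -m jog FILE [FORCE], which reads ROWS from the file FILE. ROWS is a JSON list of rows, 1 to 20 of them, each written [opening, [dx, dy, dz], [rx, ry, rz]]: the finger opening in m, then dx, dy, dz in parts of the range, where 1.0 means 750 mm, then a rotation vector rx, ry, rz in fractions of the full range, 1 being pi rad; each row is the pose to reach, as a shift and turn from the pose commanded when the command began, along the tool's axes at that moment; what a row does not reach only later rows make up. A row lasts 1/12 s, in which the tool goes at most 0.0417 m and 0.125 rad, less where a joint would pass 70% of its speed; a pose out of reach is approached as far as the arm can. The fingers move at their own pace and stop on an object; FORCE is the grip in N (left out, the last holds). Time passes only in rows, so rows that do not move let the fingers close. It prints the time, the measured TCP pose, the force, the opening and the grip force at its end. Input that does not fit is refused with a message, and nothing moves.
- ctrl.get_obs(): the state, without advancing time (a new reading comes with each control period).
- ctrl.get_image(name): name is "scene" or "side" or "wrist"; returns the picture (384x512x3 uint8, red, green, blue); there is no depth.
- ctrl.camera_params(name): a dict with "fx", "fy", "cx", "cy" (pixels), "T" (4x4, takes a point from camera to world coordinates); the wrist camera has in their place "tool_from_camera" (4x4, takes a point from camera to tool coordinates, whose origin is the TCP and whose axes are the flange's). Camera axes: x right, y down, z forward; pixel columns grow to the right and rows downward; lengths in m; the calibration is good to about 2 mm. A picture is of the moment at which its call begins: read the wrist's pose just before it. camera_params takes no time and is no camera call.
- ctrl.finish_job(): hands the job in; it is judged then, once.
Trained networks look in the newest picture that a camera, given by its name, has taken for a name from the list of things; names that differ only in an ending like _2 or _b are one class to them, and where a whole thing is asked for, a point or a joint stands for the part that bears it (a point fixed in the world has none). Each returns a list of dicts, best first, with "p" (0 to 1); they miss things now and then, are a little off and sometimes report something else, mostly with a low value. They report only what shows in the picture. A call takes as long as a camera call.
- ctrl.find_in(camera, thing): "extent" ([left, top, right, bottom] in pixels, round what is visible of it).
- ctrl.cut_out(camera, thing): "mask" (384x512 bool, what is visible of it) and "extent" ([left, top, right, bottom] in pixels, round what is visible of it).
- ctrl.tip_of(camera, thing): "xy" ([column, row] in pixels: a listed point, or the origin of a listed thing).
The state is a dict: "t": time; "q": joint angles; "dq": joint speeds; "effort": joint torques, N m; "tool_pos": TCP position; "tool_rot": TCP orientation; "contact_force": force on the tool from outside, world axes, zero at the start; "wrist_torque": the same for the moment, N m; "opening": finger opening in m; "grip_force": force on a finger pad.
Only numpy, scipy, OpenCV 4.12 (cv2) and the standard library are available. Lean on these libraries where they do the work, as an engineer would, in place of code of your own. Each camera call takes 0.05 s, during which the arm holds its last target. There are 200 camera calls.

## Working session

There is one attempt and no reset: what is moved stays moved. The work goes in short steps, Python scripts to look and compute and a shell command to move; the robot and the scene stay as the last step left them, time stands still between calls to the robot, and variables do not carry over. Pictures are saved under pics/ and viewed, at most 12 in all, crops included, and the job is handed in when it is done.

```bash
mkdir -p pics; cat > h.py <<'E'
import numpy as np, cv2
from station import ctrl
from scipy.spatial.transform import Rotation as R
def cam(n):
    p=ctrl.camera_params(n)
    if n=="wrist":
        o=ctrl.get_obs(); T=np.eye(4); T[:3,:3]=R.from_rotvec(o["tool_rot"]).as_matrix(); T[:3,3]=o["tool_pos"]
        return p,T@p["tool_from_camera"]
    return p,np.array(p["T"])
def ray(n,uv):
    p,T=cam(n); d=T[:3,:3]@np.array([(uv[0]-p["cx"])/p["fx"],(uv[1]-p["cy"])/p["fy"],1]); return T[:3,3],d/np.linalg.norm(d)
def tri(rays):
    A=sum(np.eye(3)-np.outer(d,d) for o,d in rays); b=sum((np.eye(3)-np.outer(d,d))@o for o,d in rays)
    x=np.linalg.solve(A,b); return x,[np.linalg.norm((np.eye(3)-np.outer(d,d))@(x-o)) for o,d in rays]
def atz(r,z): o,d=r; return o+d*(z-o[2])/d[2]
def proj(n,X):
    p,T=cam(n); c=np.linalg.inv(T)@np.append(X,1); return np.array([p["fx"]*c[0]/c[2]+p["cx"],p["fy"]*c[1]/c[2]+p["cy"]])
def save(n,f): cv2.imwrite("pics/"+f,ctrl.get_image(n)[:,:,::-1])
E
python3 - <<'E'
from h import *
np.set_printoptions(precision=4,suppress=True)
ims=[]
for n in ["scene","side","wrist"]:
    ims.append(ctrl.get_image(n)[:,:,::-1])
    p,T=cam(n); print(n,p["fx"],T[:3,3],T[:3,2])
    for th in ["press_point","holder_mouth","tube","lintel","sampler","rack"]:
        r=ctrl.tip_of(n,th); print(th,[(np.round(a["xy"],1),round(a["p"],2)) for a in r[:2]])
    r=ctrl.find_in(n,"tube"); print("tubebox",[(np.round(a["extent"],1),round(a["p"],2)) for a in r[:2]])
cv2.imwrite("pics/a.png",cv2.resize(np.hstack(ims[:2]),(800,300))) 
cv2.imwrite("pics/b.png",cv2.resize(ims[0],(800,600)))
o=ctrl.get_obs();print(o["t"],o["tool_pos"],R.from_rotvec(o["tool_rot"]).as_matrix())
E
```

```text
scene 464.5050357466257 [-0.2574  0.6502  0.7155] [ 0.6443 -0.5718 -0.5078]
press_point [(array([296.5, 188.6]), 0.57)]
holder_mouth [(array([289.7, 178.4]), 0.71), (array([295.4, 189.2]), 0.58)]
tube [(array([265.8, 245.8]), 0.71)]
lintel [(array([293.3, 173.7]), 0.88)]
sampler [(array([281.9, 188.2]), 0.6)]
rack [(array([215.1, 256.2]), 0.87)]
tubebox [(array([217.6, 240.6, 225.2, 245.3]), 0.43)]
side 394.5571555438139 [0.0856 0.6581 0.7044] [ 0.4101 -0.6906 -0.5957]
press_point [(array([285.3, 175.9]), 0.72)]
holder_mouth [(array([275.8, 168.4]), 0.7)]
tube []
lintel [(array([282.4, 157.6]), 0.89), (array([277.8, 169.4]), 0.36)]
sampler [(array([266.8, 177.6]), 0.6), (array([283.3, 175.5]), 0.38)]
rack [(array([228.2, 259. ]), 0.82)]
tubebox []
wrist 342.1756467276705 [ 0.3245 -0.5392  0.3734] [-0.2369 -0.1103 -0.9652]
press_point []
holder_mouth []
tube []
lintel []
sampler []
rack []
tubebox []
1.2 [ 0.2638 -0.5666  0.2393] [[ 0.9066  0.4221  0.    ]
 [ 0.4221 -0.9066  0.    ]
 [ 0.     -0.     -1.    ]]
```

View pics/a.png

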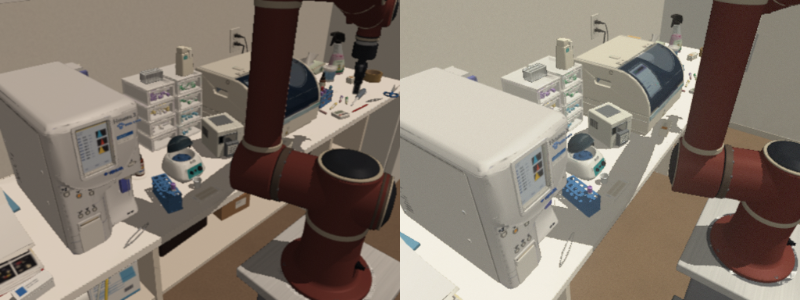

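View pics/b.png

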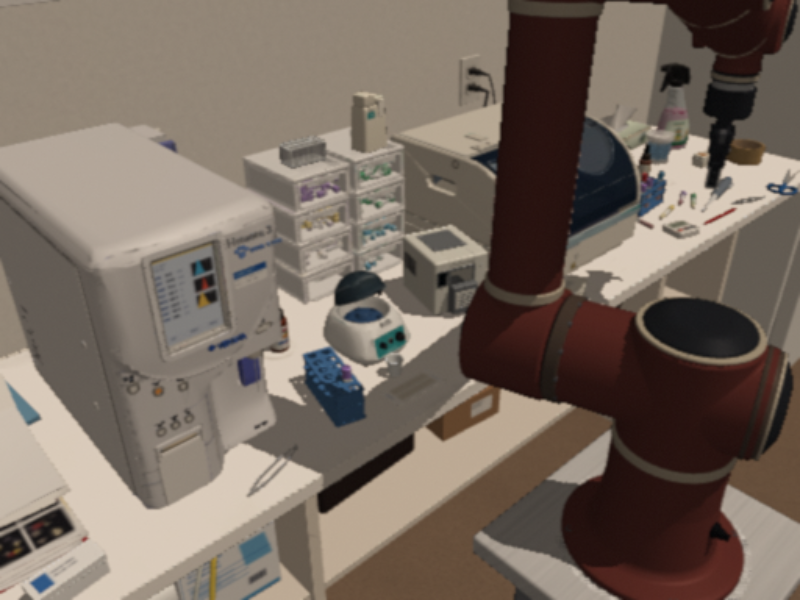

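The scene picture shows the sampler with its dark opening at about (460,295) of 800x600, right of the mini centrifuge. The rack is at (335,385) with a purple cap at (345,372), and the slide mailer lies at (410,387). I'll triangulate these.

```bash
python3 - <<'E'
from h import *
np.set_printoptions(precision=4,suppress=True)
for n in ["scene","side"]: ctrl.get_image(n)
for th in ["press_point","lintel","rack","sampler","slide_card","sample_cup","strip_vial","dropper_bottle","slide_box","forceps"]:
    rs=[]
    for n in ["scene","side"]:
        r=ctrl.tip_of(n,th)
        if r: rs.append(ray(n,r[0]["xy"])); print(th,n,round(r[0]["p"],2),np.round(r[0]["xy"]),"z0:",atz(rs[-1],0)[:2])
    if len(rs)==2: print("   tri",*tri(rs))
# tube cap by colour
for n in ["scene","side"]:
    im=ctrl.get_image(n); h=cv2.cvtColor(im,cv2.COLOR_RGB2HSV)
    m=cv2.inRange(h,(130,60,40),(170,255,255)); k,l,s,c=cv2.connectedComponentsWithStats(m)
    for i in range(1,k):
        if s[i,4]>8 and s[i,1]>200: print(n,s[i],c[i],atz(ray(n,c[i]),.073))
E
```

```text
press_point scene 0.73 [293. 172.] z0: [ 0.6397 -0.3373]
press_point side 0.73 [286. 179.] z0: [ 0.5278 -0.2494]
   tri [ 0.453  -0.1149  0.1331] [np.float64(0.022817155964796675), np.float64(0.022817155964796686)]
lintel scene 0.63 [291. 171.] z0: [ 0.6522 -0.3411]
lintel side 0.98 [282. 163.] z0: [ 0.5854 -0.3255]
   tri [ 0.5139 -0.1876  0.1048] [np.float64(0.004864240124217883), np.float64(0.004864240124217851)]
rack scene 0.71 [212. 256.] z0: [0.4767 0.1239]
rack side 0.61 [230. 258.] z0: [0.4829 0.118 ]
   tri [ 0.4862  0.1153 -0.0076] [np.float64(0.0024301044298467153), np.float64(0.002430104429846889)]
sampler scene 0.64 [283. 188.] z0: [ 0.5927 -0.2413]
sampler side 0.87 [266. 176.] z0: [ 0.5881 -0.2284]
   tri [ 0.5929 -0.2391 -0.0034] [np.float64(0.004032967505746967), np.float64(0.00403296750574701)]
slide_card scene 0.9 [263. 246.] z0: [0.4203 0.0044]
slide_card side 0.76 [279. 241.] z0: [0.4105 0.0022]
   tri [0.4003 0.023  0.0215] [np.float64(0.000586116199277358), np.float64(0.0005861161992774858)]
sample_cup scene 0.54 [253. 237.] z0: [ 0.4655 -0.0036]
sample_cup side 0.63 [260. 232.] z0: [ 0.4709 -0.0012]
   tri [ 0.4786 -0.0149 -0.0135] [np.float64(0.0007511844199214365), np.float64(0.0007511844199214002)]
strip_vial scene 0.36 [292. 177.] z0: [ 0.623  -0.3127]
dropper_bottle scene 0.48 [177. 223.] z0: [0.6567 0.1022]
slide_box scene 0.43 [362. 191.] z0: [ 0.4161 -0.404 ]
slide_box side 0.79 [340. 167.] z0: [ 0.4151 -0.4095]
   tri [ 0.4117 -0.3978  0.006 ] [np.float64(0.0014602713250636775), np.float64(0.0014602713250637632)]
forceps scene 0.61 [175. 299.] z0: [0.4158 0.2732]
forceps side 0.68 [211. 320.] z0: [0.4144 0.2822]
   tri [ 0.4167  0.2761 -0.0029] [np.float64(0.003927701352535491), np.float64(0.003927701352535584)]
scene [219 234   6   8  40] [221.025 237.65 ] [0.4424 0.1189 0.073 ]
side [240 238   6   8  33] [242.8485 241.2121] [0.4465 0.1156 0.073 ]
```

Units first: shifts go in shares of 750 mm and turns go in shares of pi rad. So -0.376 m / 0.75 = -0.5013, 0.347 m / 0.75 = 0.4627, -2.4 rad / 3.1416 = -0.7639.

```bash
echo '[[0.04,[0.4627,-0.5013,-0.108],[0,0,-0.7639]],[0.04,[0.4627,-0.5013,-0.108],[0,0,-0.7639]],[0.04,[0.4627,-0.5013,-0.108],[0,0,-0.7639]],[0.04,[0.4627,-0.5013,-0.108],[0,0,-0.7639]],[0.04,[0.4627,-0.5013,-0.108],[0,0,-0.7639]],[0.04,[0.4627,-0.5013,-0.108],[0,0,-0.7639]],[0.04,[0.4627,-0.5013,-0.108],[0,0,-0.7639]],[0.04,[0.4627,-0.5013,-0.108],[0,0,-0.7639]],[0.04,[0.4627,-0.5013,-0.108],[0,0,-0.7639]],[0.04,[0.4627,-0.5013,-0.108],[0,0,-0.7639]],[0.04,[0.4627,-0.5013,-0.108],[0,0,-0.7639]],[0.04,[0.4627,-0.5013,-0.108],[0,0,-0.7639]],[0.04,[0.4627,-0.5013,-0.108],[0,0,-0.7639]],[0.04,[0.4627,-0.5013,-0.108],[0,0,-0.7639]],[0.04,[0.4627,-0.5013,-0.108],[0,0,-0.7639]],[0.04,[0.4627,-0.5013,-0.108],[0,0,-0.7639]],[0.04,[0.4627,-0.5013,-0.108],[0,0,-0.7639]],[0.04,[0.4627,-0.5013,-0.108],[0,0,-0.7639]],[0.04,[0.4627,-0.5013,-0.108],[0,0,-0.7639]],[0.04,[0.4627,-0.5013,-0.108],[0,0,-0.7639]]]' > m.json && python3 -m jog m.json && cat > look.py <<'E'
from h import *
import sys
np.set_printoptions(precision=4,suppress=True)
o=ctrl.get_obs(); print(o["t"],o["tool_pos"],R.from_rotvec(o["tool_rot"]).as_matrix().ravel(),o["q"])
save("wrist",sys.argv[1])
zs={"press_point":.04,"holder_mouth":.052,"lintel":.092,"tube":.004}
for th in sys.argv[2:]:
    for a in ctrl.tip_of("wrist",th)[:2]: print(th,round(a["p"],2),np.round(a["xy"],1),atz(ray("wrist",a["xy"]),zs.get(th,0)))
E
python3 look.py c.png press_point lintel sampler rack tube slide_card sample_cup strip_vial dropper_bottle forceps slide_box
```

```text
t: 4.07
tool_pos: [0.4196, -0.0792, 0.3204]
tool_rot: [0.471, 3.106, -0.0]
contact_force: [-0.5, 1.2, 0.3]
opening: 0.04
grip_force: 0.0
4.0667 [ 0.4196 -0.0792  0.3204] [-0.955   0.2966  0.0003  0.2966  0.955  -0.0001 -0.0003  0.     -1.    ] [-0.3611 -0.4787  1.9336  0.      1.6864 -1.6308]
press_point 0.74 [181.8 246.8] [ 0.5088 -0.2119  0.04  ]
lintel 0.82 [170.8 278.9] [ 0.5244 -0.2199  0.092 ]
rack 0.87 [414.1 145.5] [0.4794 0.1199 0.    ]
tube 0.66 [408.6 122.8] [0.447 0.117 0.004]
slide_card 0.82 [320.2 123.4] [0.4138 0.0082 0.    ]
sample_cup 0.98 [325.3 165.2] [0.4696 0.0007 0.    ]
strip_vial 0.94 [470.6 247.5] [0.6494 0.1702 0.    ]
strip_vial 0.18 [318.7 120.4] [0.4094 0.0073 0.    ]
dropper_bottle 0.67 [420.8 267.7] [0.6597 0.0959 0.    ]
slide_box 0.56 [ 40.3 214.8] [ 0.4181 -0.3986  0.    ]
slide_box 0.28 [170.6 279.8] [ 0.568  -0.2612  0.    ]
```

View pics/c.png

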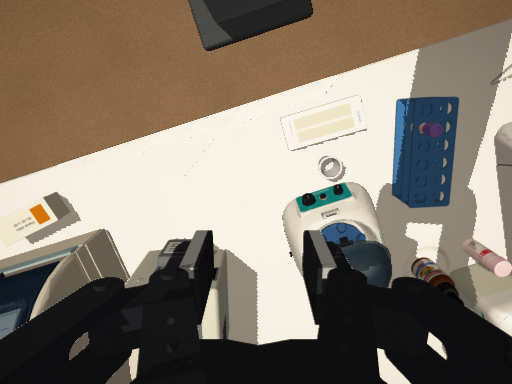

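The wrist view shows the sampler, its drawer front at about (180,246), partly hidden by the left finger. The rack is at (427,150) with the purple cap at (432,130), the cup at (331,167) and the card at (323,122). I'll move over the sampler to measure its yaw and press point from two places.

Converted, -0.097 m / 0.75 = -0.1293, -0.093 m / 0.75 = -0.124.

```bash
echo '[[0.0,[-0.124,-0.1293,0.04],[0,0,0]],[0.0,[-0.124,-0.1293,0.04],[0,0,0]],[0.0,[-0.124,-0.1293,0.04],[0,0,0]],[0.0,[-0.124,-0.1293,0.04],[0,0,0]],[0.0,[-0.124,-0.1293,0.04],[0,0,0]]]' > m.json && python3 -m jog m.json | head -2; cat > m.py <<'E'
from h import *
import sys,json,os
np.set_printoptions(precision=4,suppress=True)
o=ctrl.get_obs(); print(o["t"],o["tool_pos"])
im=ctrl.get_image("wrist")
cv2.imwrite("pics/"+sys.argv[1],im[:,:,::-1])
D=json.load(open("rays.json")) if os.path.exists("rays.json") else {}
zs={"press_point":.04,"holder_mouth":.052,"lintel":.092,"tube":.004}
for th in sys.argv[2:]:
    r=ctrl.tip_of("wrist",th)
    for a in r[:1]:
        ry=ray("wrist",a["xy"]); D.setdefault(th,[]).append([list(v) for v in ry])
        print(th,round(a["p"],2),np.round(a["xy"],1),atz(ry,zs.get(th,0)))
    if len(D.get(th,[]))>1: print("   tri",*tri([(np.array(a),np.array(b)) for a,b in D[th]]))
json.dump(D,open("rays.json","w"))
E
python3 m.py d1.png press_point lintel sampler
echo '[[0.0,[0,0.0933,0],[0,0,0]],[0.0,[0,0.0933,0],[0,0,0]],[0.0,[0,0.0933,0],[0,0,0]]]' > m.json && python3 -m jog m.json | head -2
python3 m.py d2.png press_point lintel sampler
python3 - <<'E'
import cv2,numpy as np
a,b=[cv2.imread(f"pics/d{i}.png") for i in (1,2)]
cv2.imwrite("pics/d.png",np.hstack([a[60:,60:460],b[60:,60:460]]))
E
```

```text
t: 5.08
tool_pos: [0.4791, -0.2016, 0.2883]
5.0833 [ 0.4791 -0.2016  0.2883]
press_point 0.78 [257.1 183.8] [ 0.5088 -0.2094  0.04  ]
lintel 0.7 [256.1 216. ] [ 0.5291 -0.2164  0.092 ]
sampler 0.95 [259.2 234.2] [ 0.5863 -0.2302  0.    ]
t: 5.53
tool_pos: [0.5008, -0.1283, 0.2916]
5.5333 [ 0.5008 -0.1283  0.2916]
press_point 0.77 [191.9 183.6] [ 0.5084 -0.2139  0.04  ]
   tri [ 0.5039 -0.2078  0.0625] [np.float64(0.00043739754392272523), np.float64(0.00043739754392275743)]
lintel 0.81 [181.3 214.2] [ 0.5258 -0.2226  0.092 ]
   tri [ 0.5184 -0.2129  0.1221] [np.float64(0.0005435934455634394), np.float64(0.0005435934455633626)]
sampler 0.98 [200.3 236.3] [ 0.5867 -0.2403  0.    ]
   tri [ 0.5673 -0.2245  0.0513] [np.float64(0.0013599423370861511), np.float64(0.0013599423370858768)]
```

View pics/d.png

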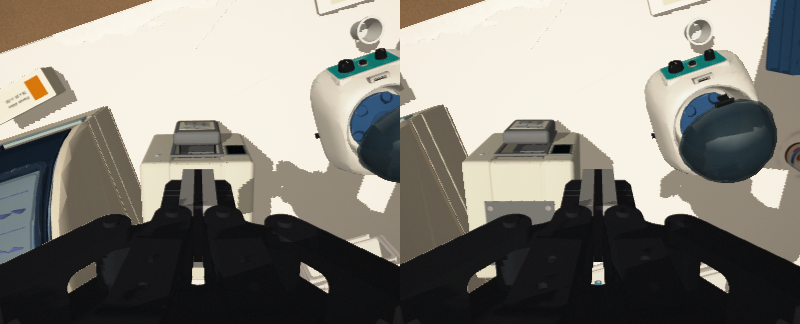

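The left-hand view shows the grey drawer front centred at about (257,190) in full-frame pixels, with the roof edge behind it; the sampler is nearly aligned with the tool. My pose reading came after the network call, while the arm was still settling. I'll fix that and measure again from settled poses.

Converted, -0.12 m / 0.75 = -0.16.

```bash
rm rays.json; sed -i 's/^im=ctrl/P,T=cam("wrist")\nim=ctrl/; s/ry=ray("wrist",a\["xy"\])/ry=rayT(a["xy"])/' m.py
sed -i 's/^D=json/def rayT(uv):\n    d=T[:3,:3]@np.array([(uv[0]-P["cx"])\/P["fx"],(uv[1]-P["cy"])\/P["fy"],1]); return T[:3,3],d\/np.linalg.norm(d)\nnp.save("pics\/"+sys.argv[1]+".npy",T)\nD=json/' m.py
python3 m.py e1.png press_point lintel sampler
echo '[[0.0,[0,-0.16,0],[0,0,0]],[0.0,[0,-0.16,0],[0,0,0]],[0.0,[0,-0.16,0],[0,0,0]],[0.0,[0,-0.16,0],[0,0,0]],[0.0,[0,-0.16,0],[0,0,0]],[0.0,[0,-0.16,0],[0,0,0]]]' > m.json && python3 -m jog m.json | head -2
python3 m.py e2.png press_point lintel sampler
python3 - <<'E'
from h import *
np.set_printoptions(precision=4,suppress=True)
P=ctrl.camera_params("wrist")
for f in ("e1.png","e2.png"):
    T=np.load(f"pics/{f}.npy"); g=cv2.imread("pics/"+f,0)
    L=cv2.createLineSegmentDetector().detect(g)[0][:,0]
    def w(u,v,z):
        d=T[:3,:3]@np.array([(u-P["cx"])/P["fx"],(v-P["cy"])/P["fy"],1]); return (T[:3,3]+d*(z-T[2,3])/d[2])
    for l in L:
        if np.hypot(l[0]-l[2],l[1]-l[3])>18 and 160<min(l[1],l[3])<260 :
            out=[]
            for z in (.066,.114):
                a,b=w(l[0],l[1],z),w(l[2],l[3],z)
                if np.hypot(*(a[:2]-[.55,-.22]))<.13: out=[a[:2],b[:2],np.arctan2(*(b-a)[1::-1])]; print(f,np.round(l),z,*out) if z==.114 else print(f,z,*out)
E
```

```text
5.7333 [ 0.5    -0.1326  0.291 ]
press_point 0.63 [195. 184.] [ 0.5093 -0.2119  0.04  ]
lintel 0.68 [186.4 212.8] [ 0.5257 -0.2176  0.092 ]
sampler 0.63 [205.5 234.8] [ 0.5867 -0.2329  0.    ]
t: 6.43
tool_pos: [0.4639, -0.2476, 0.2902]
6.4333 [ 0.4639 -0.2476  0.2902]
press_point 0.84 [301.6 186.1] [ 0.5122 -0.2094  0.04  ]
   tri [ 0.5083 -0.2096  0.0504] [np.float64(0.0009154207417679573), np.float64(0.0009154207417679082)]
lintel 0.87 [301.2 213.9] [ 0.5255 -0.2202  0.092 ]
   tri [ 0.5279 -0.22    0.0846] [np.float64(0.00028885924160430837), np.float64(0.0002888592416042174)]
sampler 0.59 [294.7 234.6] [ 0.5852 -0.2341  0.    ]
   tri [ 0.5881 -0.2343 -0.0056] [np.float64(0.0005241457659363098), np.float64(0.0005241457659364333)]
e1.png 0.066 [ 0.602  -0.1263] [ 0.6336 -0.1288] -0.07942716771480628
e1.png [290. 243. 295. 268.] 0.114 [ 0.58   -0.1245] [ 0.6074 -0.1267] -0.07942716771480632
e1.png 0.066 [ 0.6062 -0.2115] [ 0.5796 -0.1966] 2.6300702670207303
e1.png [220. 267. 225. 243.] 0.114 [ 0.5837 -0.1983] [ 0.5607 -0.1854] 2.630070267020732
e1.png 0.066 [ 0.4967 -0.2089] [ 0.5
[... 8942 characters left out ...]
] 0.114 [ 0.5175 -0.2078] [ 0.5111 -0.2283] -1.8746389232962797
e2.png 0.066 [ 0.5166 -0.1925] [ 0.503  -0.2366] -1.8711126182558098
e2.png [321. 191. 278. 192.] 0.114 [ 0.5012 -0.1973] [ 0.4894 -0.2355] -1.8711126182558115
e2.png 0.066 [ 0.4972 -0.225 ] [ 0.5063 -0.1996] 1.2256909019085631
e2.png [287. 184. 312. 184.] 0.114 [ 0.4844 -0.2255] [ 0.4923 -0.2034] 1.2256909019085631
e2.png 0.066 [ 0.582 -0.162] [ 0.6285 -0.1758] -0.2870525161910374
e2.png [362. 237. 359. 276.] 0.114 [ 0.5579 -0.1709] [ 0.5982 -0.1828] -0.28705251619103805
e2.png 0.066 [ 0.5584 -0.0909] [ 0.5839 -0.0871] 0.14565798039032027
e2.png [420. 199. 428. 219.] 0.114 [ 0.5374 -0.1093] [ 0.5595 -0.106 ] 0.14565798039031919
```

Sampler yaw is about -0.287 rad, with its origin near (0.587,-0.2345), so the shut drawer front sits at about (0.510,-0.211). I'll go in front of it with the closed fingers tilted 0.5 rad so the tips lead.

Converted, 0.248 m / 0.75 = 0.3307, 0.22 m / 0.75 = 0.2933, -0.5 rad / 3.1416 = -0.1592.

```bash
echo '[[0.0,[0.0413,0.0627,0.04],[0,0,0]],[0.0,[0.0413,0.0627,0.0933],[0,-0.0318,0]],[0.0,[0.0413,0.0627,0.1467],[0,-0.0637,0]],[0.0,[0.0413,0.0627,0.2],[0,-0.0955,0]],[0.0,[0.0413,0.0627,0.2533],[0,-0.1273,0]],[0.0,[0.0413,0.0627,0.2933],[0,-0.1592,0]],[0.0,[0.0413,0.0627,0.3307],[0,-0.1592,0]],[0.0,[0.0413,0.0627,0.3307],[0,-0.1592,0]],[0.0,[0.0413,0.0627,0.3307],[0,-0.1592,0]],[0.0,[0.0413,0.0627,0.3307],[0,-0.1592,0]]]' > m.json && python3 -m jog m.json 
cat > loc.py <<'E'
from h import *
np.set_printoptions(precision=4,suppress=True)
o=ctrl.get_obs();a=-.287;S=np.array([.587,-.2345]);c,s=np.cos(a),np.sin(a)
d=o["tool_pos"][:2]-S
print("local X,Y,z",c*d[0]+s*d[1],-s*d[0]+c*d[1],o["tool_pos"][2]); print(R.from_rotvec(o["tool_rot"]).as_matrix())
E
python3 loc.py; python3 m.py f1.png press_point
```

```text
t: 7.47
tool_pos: [0.4512, -0.1945, 0.0459]
tool_rot: [0.401, 2.61, -0.106]
contact_force: [1.1, -1.4, 1.2]
opening: 0.0003
grip_force: 0.0
local X,Y,z -0.14154051949780533 -0.00010859345277595966 0.04589646323364456
[[-0.8351  0.3003  0.461 ]
 [ 0.262   0.9538 -0.1467]
 [-0.4837 -0.0017 -0.8752]]
7.4667 [ 0.4512 -0.1945  0.0459]
press_point 0.59 [255.5 309.2] [ 0.5077 -0.2136  0.04  ]
   tri [ 0.5102 -0.2118  0.0398] [np.float64(0.0008502834102657075), np.float64(0.003134079531614039), np.float64(0.0025424159799337593)]
```

View pics/f1.png

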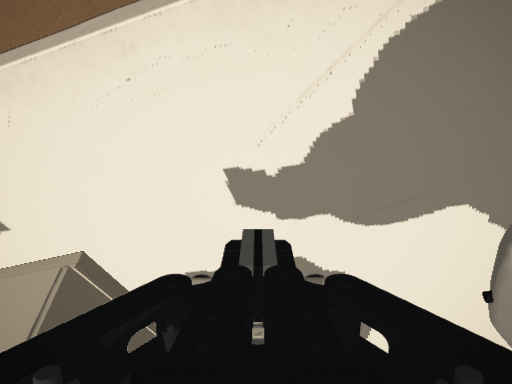

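The fingers hide the drawer in this view, with only the tips at (258,240) showing. The third ray still agrees on press_point at (0.510,-0.212,0.040). I'll approach and press in small steps.

Converted, -0.035 m / 0.75 = -0.0467, 0.0193 m / 0.75 = 0.0257.

```bash
echo '[[0.0,[-0.0233,0,0.0129],[0,0,0]],[0.0,[-0.0467,0.0013,0.0257],[0,0,0]],[0.0,[-0.0467,0.0013,0.0257],[0,0,0]],[0.0,[-0.0467,0.0013,0.0257],[0,0,0]],[0.0,[-0.0467,0.0013,0.0257],[0,0,0]]]' > m.json && python3 -m jog m.json; python3 loc.py|head -1
echo '[[0.0,[-0.0035,0,0.002],[0,0,0]],[0.0,[-0.0069,0,0.0039],[0,0,0]],[0.0,[-0.0069,0,0.0039],[0,0,0]]]' > m.json && python3 -m jog m.json|egrep 'force|pos'; python3 loc.py|head -1
echo '[[0.0,[-0.0023,0,0.0013],[0,0,0]],[0.0,[-0.0047,0,0.0025],[0,0,0]],[0.0,[-0.0047,0,0.0025],[0,0,0]]]' > m.json && python3 -m jog m.json|egrep 'force|pos'; python3 loc.py|head -1
```

```text
t: 7.98
tool_pos: [0.488, -0.2048, 0.0438]
tool_rot: [0.402, 2.613, -0.104]
contact_force: [0.1, -0.8, 0.2]
opening: 0.0001
grip_force: 0.0
local X,Y,z -0.10333901743576418 0.0004459286545481951 0.043818515696731765
tool_pos: [0.4931, -0.2064, 0.0426]
contact_force: [0.1, 0.7, -0.6]
grip_force: 0.0
local X,Y,z -0.09805369191631673 0.0003950238011957534 0.04257805275884497
tool_pos: [0.4968, -0.2075, 0.0422]
contact_force: [0.0, -0.2, 0.2]
grip_force: 0.0
local X,Y,z -0.09414642273909818 0.0003874390640608398 0.04222116789674134
```

Converted, -0.00175 m / 0.75 = -0.0023, 0.00097 m / 0.75 = 0.0013.

```bash
for i in 1 2 3; do echo '[[0.0,[-0.0023,0,0.0013],[0,0,0]],[0.0,[-0.0023,0,0.0013],[0,0,0]]]' > m.json && python3 -m jog m.json|egrep 'force: \['; python3 loc.py|head -1; done
```

```text
contact_force: [-1.2, 0.8, 1.3]
local X,Y,z -0.0925398568963369 0.0005213187872970954 0.04183614495957158
contact_force: [-4.3, 1.4, 3.4]
local X,Y,z -0.09083740957825844 0.0005086897628420635 0.04167301668432986
contact_force: [-7.5, 2.1, 5.6]
local X,Y,z -0.08911804251686947 0.0005094533614194638 0.04154436617417617
```

Converted, -0.0013 m / 0.75 = -0.0017, 0.0007 m / 0.75 = 0.0009.

```bash
for i in 1 2; do echo '[[0.0,[-0.0017,0,0.0009],[0,0,0]],[0.0,[-0.0017,0,0.0009],[0,0,0]]]' > m.json && python3 -m jog m.json|egrep 'force: \['; python3 loc.py|head -1; done
```

```text
contact_force: [-11.0, 3.0, 8.4]
local X,Y,z -0.08799687905773276 0.0005283287370248593 0.04143568154466071
contact_force: [-15.9, 3.2, 11.1]
local X,Y,z -0.08703110275339661 0.0005412530901804033 0.041284129532748695
```

Converted, 0.105 m / 0.75 = 0.14, 0.09 m / 0.75 = 0.12.

```bash
echo '[[0.0,[0.04,0,-0.0221],[0,0,0]],[0.0,[0.08,-0.0013,-0.044],[0,0,0]],[0.0,[0.12,-0.0027,-0.0667],[0,0,0]],[0.0,[0.14,-0.0027,-0.0773],[0,0,0]],[0.0,[0.14,-0.0027,-0.0773],[0,0,0]]]' > m.json && python3 -m jog m.json|egrep 'force: \[|pos|t:'; python3 loc.py
python3 - <<'E'
from h import *
for n in ("scene","side"):
    ctrl.get_image(n)
    for th in ("press_point","holder_mouth"):
        r=ctrl.tip_of(n,th)
        for a in r[:1]: print(n,th,round(a["p"],2),a["xy"],atz(ray(n,a["xy"]),.04 if th[0]=="p" else .052))
E
```

```text
t: 9.73
tool_pos: [0.3878, -0.1747, 0.0412]
tool_rot: [0.404, 2.615, -0.103]
contact_force: [0.5, 0.3, 0.1]
local X,Y,z -0.20792300297150149 0.0009347233255337858 0.04121971485480305
[[-0.8366  0.3021  0.4569]
 [ 0.2652  0.9533 -0.1448]
 [-0.4793 -0.     -0.8777]]
scene press_point 0.71 [305.0, 198.4] [ 0.4618078  -0.19472849  0.04      ]
scene holder_mouth 0.87 [300.9, 184.0] [ 0.51035231 -0.23012146  0.052     ]
side press_point 0.9 [298.8, 186.8] [ 0.45394289 -0.1848801   0.04      ]
side holder_mouth 0.91 [291.5, 176.3] [ 0.48878508 -0.20424314  0.052     ]
```

The drawer is out: press_point now reads about (0.455,-0.19). Next I'll lift, straighten the tool and go to the rack to measure the tube from two places.

Converted, 0.23 m / 0.75 = 0.3067, -0.084 m / 0.75 = -0.112, 0.5 rad / 3.1416 = 0.1592.

```bash
rm -f rays.json; echo '[[0.035,[-0.0267,0,-0.0488],[0,0.0318,0]],[0.035,[-0.0533,0,-0.0973],[0,0.0637,0]],[0.035,[-0.08,0.0267,-0.1467],[0,0.0955,0]],[0.035,[-0.1067,0.0667,-0.196],[0,0.1273,0]],[0.035,[-0.1333,0.1067,-0.24],[0,0.1592,0]],[0.035,[-0.112,0.16,-0.256],[0,0.1592,0]],[0.035,[-0.112,0.2133,-0.256],[0,0.1592,0]],[0.035,[-0.112,0.2667,-0.256],[0,0.1592,0]],[0.035,[-0.112,0.3067,-0.256],[0,0.1592,0]],[0.035,[-0.112,0.3067,-0.256],[0,0.1592,0]],[0.035,[-0.112,0.3067,-0.256],[0,0.1592,0]],[0.035,[-0.112,0.3067,-0.256],[0,0.1592,0]],[0.035,[-0.112,0.3067,-0.256],[0,0.1592,0]],[0.035,[-0.112,0.3067,-0.256],[0,0.1592,0]]]' > m.json && python3 -m jog m.json|egrep 'force: \[|pos|t:'
python3 loc.py
cat > cap.py <<'E'
from h import *
import sys
np.set_printoptions(precision=4,suppress=True)
P,T=cam("wrist"); im=ctrl.get_image("wrist"); cv2.imwrite("pics/"+sys.argv[1],im[:,:,::-1])
h=cv2.cvtColor(im,cv2.COLOR_RGB2HSV); m=cv2.inRange(h,(130,50,30),(172,255,255))
k,l,s,c=cv2.connectedComponentsWithStats(m); i=1+np.argmax(s[1:,4]); print(s[i],c[i])
for a in ctrl.cut_out("wrist","tube")[:2]: print("cutout",round(a["p"],2),a["extent"],a["mask"].sum())
for a in ctrl.tip_of("wrist","tube")[:1]:
    d=T[:3,:3]@np.array([(a["xy"][0]-P["cx"])/P["fx"],(a["xy"][1]-P["cy"])/P["fy"],1]); print("tip",round(a["p"],2),a["xy"],T[:3,3]+d*(.004-T[2,3])/d[2])
for z in (.079,.07):
    d=T[:3,:3]@np.array([(c[i][0]-P["cx"])/P["fx"],(c[i][1]-P["cy"])/P["fy"],1]); print(z,T[:3,3]+d*(z-T[2,3])/d[2])
np.save("pics/"+sys.argv[1]+".npy",T)
E
python3 cap.py g1.png
echo '[[0.035,[0,0.0533,0],[0,0,0]],[0.035,[0,0.1067,0],[0,0,0]],[0.035,[0,0.1333,0],[0,0,0]],[0.035,[0,0.1333,0],[0,0,0]],[0.035,[0,0.1333,0],[0,0,0]],[0.035,[0,0.1333,0],[0,0,0]]]' > m.json && python3 -m jog m.json|egrep 'pos|t:'
python3 cap.py g2.png
python3 - <<'E'
import cv2,numpy as np
a,b=[cv2.imread(f"pics/g{i}.png") for i in (1,2)]
cv2.imwrite("pics/g.png",np.hstack([a[:,110:510],b[:,60:460]]))
E
```

```text
t: 11.2
tool_pos: [0.442, 0.0478, 0.2512]
tool_rot: [-0.482, -3.104, 0.0]
contact_force: [0.0, 0.2, 0.6]
local X,Y,z -0.21901432495469705 0.22973041789416734 0.25120894214657563
[[-0.9529  0.3033 -0.0004]
 [ 0.3033  0.9529 -0.0002]
 [ 0.0003 -0.0003 -1.    ]]
[319 145  20  19 271] [328.8044 154.0111]
cutout 0.86 [315.1, 144.6, 338.8, 162.8] 320
cutout 0.28 [2.2, 228.1, 129.2, 382.8] 6073
tip 0.71 [319.0, 144.5] [0.4491 0.1171 0.004 ]
0.079 [0.4465 0.1135 0.079 ]
0.07 [0.4484 0.1149 0.07  ]
t: 11.85
tool_pos: [0.4718, 0.1434, 0.2513]
tool_rot: [-0.48, -3.104, 0.001]
[213 145  17  19 243] [221.3704 154.5309]
cutout 0.81 [213.1, 146.3, 228.4, 162.4] 230
tip 0.74 [225.2, 146.4] [0.4494 0.1122 0.004 ]
0.079 [0.4475 0.1165 0.079 ]
0.07 [0.4486 0.1151 0.07  ]
```

View pics/g.png

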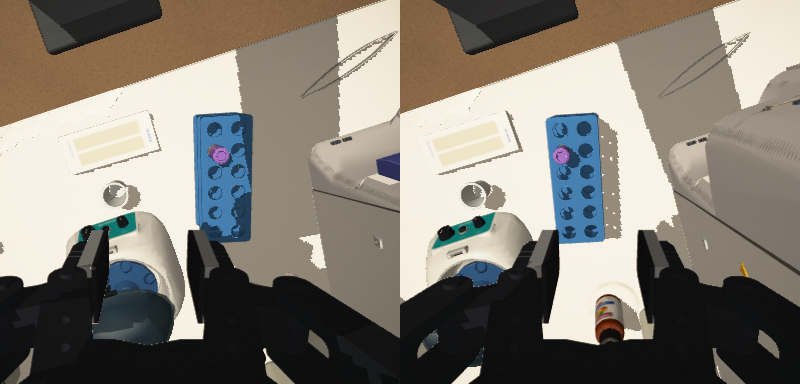

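Two views agree: the purple cap, at (330,154) in the first and (222,155) in the second full frame, sits at about (0.4485,0.115) near z 0.07. The lateral space around the fingers is clear. I'll descend over it.

Converted, 0.185 m / 0.75 = 0.2467, 0.07 m / 0.75 = 0.0933.

```bash
echo '[[0.035,[0.0181,-0.0453,0.04],[0,0,0]],[0.035,[0.0181,-0.0453,0.0933],[0,0,0]],[0.035,[0.0181,-0.0453,0.1467],[0,0,0]],[0.035,[0.0181,-0.0453,0.1733],[0,0,0]],[0.035,[0.0181,-0.0453,0.2],[0,0,0]],[0.035,[0.0181,-0.0453,0.22],[0,0,0]],[0.035,[0.0181,-0.0453,0.2373],[0,0,0]],[0.035,[0.0181,-0.0453,0.2467],[0,0,0]],[0.035,[0.0181,-0.0453,0.2467],[0,0,0]],[0.035,[0.0181,-0.0453,0.2467],[0,0,0]],[0.035,[0.0181,-0.0453,0.2467],[0,0,0]]]' > m.json && python3 -m jog m.json 25; python3 cap.py g3.png
```

```text
t: 12.92
tool_pos: [0.4496, 0.1159, 0.0676]
tool_rot: [0.479, 3.103, 0.001]
contact_force: [0.5, 0.1, -0.0]
opening: 0.0352
grip_force: 0.0
[ 238  231   37   50 1497] [255.5224 255.825 ]
cutout 0.87 [236.7, 226.8, 273.7, 279.4] 1660
0.079 [0.4445 0.1164 0.079 ]
0.07 [0.4487 0.1151 0.07  ]
```

View pics/g3.png

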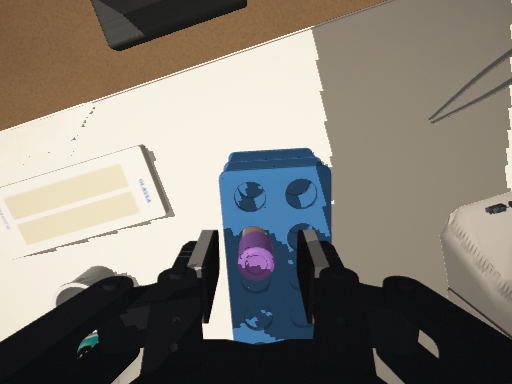

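The cap is centred between the jaws at (256,256) with the fingertips just above the rack. I'll grip and lift.

Converted, -0.12 m / 0.75 = -0.16, -0.09 m / 0.75 = -0.12.

```bash
echo '[[0,[0,0,0],[0,0,0]],[0,[0,0,0],[0,0,0]],[0,[0,0,0],[0,0,0]],[0,[0,0,0],[0,0,0]],[0,[0,0,0],[0,0,0]],[0,[0,0,0],[0,0,0]]]' > m.json && python3 -m jog m.json 25; echo '[[0,[0,0,-0.04],[0,0,0]],[0,[0,0,-0.08],[0,0,0]],[0,[0,0,-0.12],[0,0,0]],[0,[0,0,-0.16],[0,0,0]],[0,[0,0,-0.16],[0,0,0]],[0,[0,0,-0.16],[0,0,0]],[0,[0,0,-0.16],[0,0,0]],[0,[0,0,-0.16],[0,0,0]]]' > m.json && python3 -m jog m.json; python3 cap.py g4.png; python3 - <<'E'
from h import *
ims=[]
for n in ("scene","side"):
    im=ctrl.get_image(n); x=proj(n,ctrl.get_obs()["tool_pos"]); print(n,x)
    x=np.clip(x,64,[447,319]).astype(int)
    ims.append(cv2.resize(im[x[1]-64:x[1]+64,x[0]-64:x[0]+64],(400,400),interpolation=cv2.INTER_CUBIC))
cv2.imwrite("pics/h.png",np.hstack(ims)[:,:,::-1])
E
```

```text
t: 13.57
tool_pos: [0.4491, 0.1157, 0.0669]
tool_rot: [0.478, 3.104, -0.001]
contact_force: [-1.4, -4.8, 3.9]
opening: 0.0141
grip_force: 24.6
t: 14.23
tool_pos: [0.4477, 0.1162, 0.1843]
tool_rot: [-0.478, -3.102, 0.0]
contact_force: [-0.4, 0.0, -0.1]
opening: 0.014
grip_force: 24.8
[ 240  233   36   50 1473] [257.6008 258.2132]
cutout 0.82 [239.7, 203.2, 273.2, 283.1] 2108
tip 0.61 [256.1, 210.7] [0.4857 0.1024 0.004 ]
0.079 [0.4988 0.0999 0.079 ]
0.07 [0.503  0.0985 0.07  ]
scene [218.23459274 195.06641362]
side [241.95187897 202.46321006]
```

View pics/h.png

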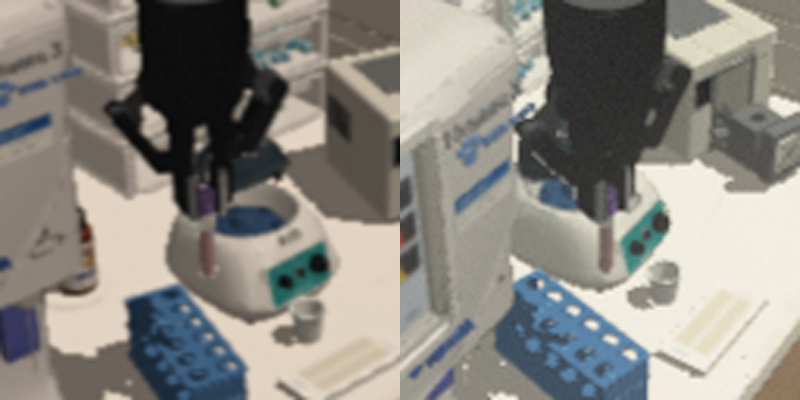

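The tube hangs upright between the pads, with the cap at (208,195) in the left crop and the glass below; the drawer stands out in the right crop. Now I'll measure the tube in the tool frame, then the open holder mouth from two wrist places.

Units first: shifts go in shares of 750 mm and turns go in shares of pi rad. So -0.27 m / 0.75 = -0.36, -0.25 m / 0.75 = -0.3333.

```bash
cat > tt.py <<'E'
from h import *
np.set_printoptions(precision=4,suppress=True)
P=ctrl.camera_params("wrist"); T=np.array(P["tool_from_camera"])
def at(uv,z):
    d=T[:3,:3]@np.array([(uv[0]-P["cx"])/P["fx"],(uv[1]-P["cy"])/P["fy"],1]); return T[:3,3]+d*(z-T[2,3])/d[2]
im=ctrl.get_image("wrist")
m=cv2.inRange(cv2.cvtColor(im,cv2.COLOR_RGB2HSV),(130,50,30),(172,255,255)); k,l,s,c=cv2.connectedComponentsWithStats(m); i=1+np.argmax(s[1:,4]); print("cap",c[i],at(c[i],-.004))
for a in ctrl.tip_of("wrist","tube")[:1]: print("bottom",a["xy"],at(a["xy"],.063))
E
python3 tt.py
echo '[[0,[0.0133,-0.04,-0.0267],[0,0,0]],[0,[0.0133,-0.08,-0.04],[0,0,0]],[0,[0.0133,-0.1333,-0.04],[0,0,0]],[0,[0.0133,-0.1867,-0.04],[0,0,0]],[0,[0.0133,-0.24,-0.04],[0,0,0]],[0,[0.0133,-0.2933,-0.04],[0,0,0]],[0,[0.0133,-0.3333,-0.04],[0,0,0]],[0,[0.0133,-0.36,-0.04],[0,0,0]],[0,[0.0133,-0.36,-0.04],[0,0,0]],[0,[0.0133,-0.36,-0.04],[0,0,0]],[0,[0.0133,-0.36,-0.04],[0,0,0]]]' > m.json && python3 -m jog m.json|egrep 'pos|t:|force'
python3 loc.py; python3 m.py i1.png holder_mouth press_point lintel
echo '[[0,[0,-0.0533,0],[0,0,0]],[0,[0,-0.1067,0],[0,0,0]],[0,[0,-0.16,0],[0,0,0]],[0,[0,-0.2,0],[0,0,0]],[0,[0,-0.2,0],[0,0,0]],[0,[0,-0.2,0],[0,0,0]],[0,[0,-0.2,0],[0,0,0]],[0,[0,-0.2,0],[0,0,0]]]' > m.json && python3 -m jog m.json|egrep 'pos|t:'
python3 m.py i2.png holder_mouth press_point lintel
python3 - <<'E'
import cv2,numpy as np
a,b=[cv2.imread(f"pics/i{i}.png") for i in (1,2)]
cv2.imwrite("pics/i.png",np.hstack([a[:,:400],b[:,112:]]))
E
```

```text
cap [257.5931 258.195 ] [ 0.0003 -0.0002 -0.004 ]
bottom [257.8, 211.1] [-0.0017 -0.0001  0.063 ]
t: 15.5
tool_pos: [0.3581, -0.138, 0.2163]
tool_rot: [-0.478, -3.105, -0.001]
contact_force: [-0.2, 0.1, -0.4]
grip_force: 24.9
local X,Y,z -0.2468586010557748 0.02773043657224332 0.21634200254060512
[[-0.9536  0.3011  0.0001]
 [ 0.3011  0.9536  0.0005]
 [ 0.0001  0.0005 -1.    ]]
15.5 [ 0.3581 -0.138   0.2163]
holder_mouth 0.64 [232.3 319.3] [ 0.4943 -0.2076  0.052 ]
press_point 0.58 [234.3 273. ] [ 0.4519 -0.1922  0.04  ]
t: 16.37
tool_pos: [0.3134, -0.2803, 0.2163]
tool_rot: [-0.475, -3.105, -0.001]
16.3667 [ 0.3134 -0.2803  0.2163]
holder_mouth 0.67 [377.5 319.6] [ 0.4936 -0.2102  0.052 ]
   tri [ 0.498  -0.2093  0.0465] [np.float64(4.285919558473546e-05), np.float64(4.285919558482359e-05)]
press_point 0.77 [380.8 271.8] [ 0.4499 -0.1933  0.04  ]
   tri [ 0.4528 -0.1927  0.0367] [np.float64(0.0007039856634480915), np.float64(0.0007039856634480108)]
```

View pics/i.png

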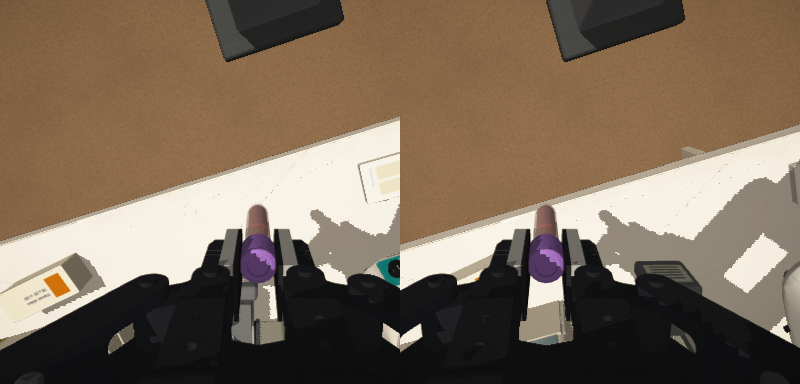

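The gripper hides the holder here, between the fingers at about (258,320), but the network's (0.494,-0.209) agrees with the geometry. I'll look from almost above it for a clear view.

Converted, -0.151 m / 0.75 = -0.2013, -0.03 m / 0.75 = -0.04.

```bash
rm rays.json; echo '[[0,[-0.0467,0.024,-0.04],[0,0,0]],[0,[-0.0933,0.0467,-0.04],[0,0,0]],[0,[-0.14,0.0733,-0.04],[0,0,0]],[0,[-0.1867,0.0933,-0.04],[0,0,0]],[0,[-0.2013,0.0987,-0.04],[0,0,0]],[0,[-0.2013,0.0987,-0.04],[0,0,0]],[0,[-0.2013,0.0987,-0.04],[0,0,0]],[0,[-0.2013,0.0987,-0.04],[0,0,0]],[0,[-0.2013,0.0987,-0.04],[0,0,0]]]' > m.json && python3 -m jog m.json|egrep 'pos|t:'
python3 m.py j1.png holder_mouth press_point lintel
echo '[[0,[0,0.0533,0],[0,0,0]],[0,[0,0.1067,0],[0,0,0]],[0,[0,0.1333,0],[0,0,0]],[0,[0,0.1333,0],[0,0,0]],[0,[0,0.1333,0],[0,0,0]],[0,[0,0.1333,0],[0,0,0]]]' > m.json && python3 -m jog m.json|egrep 'pos|t:'
python3 m.py j2.png holder_mouth press_point lintel
python3 - <<'E'
import cv2,numpy as np
a,b=[cv2.imread(f"pics/j{i}.png") for i in (1,2)]
cv2.imwrite("pics/j.png",cv2.resize(np.hstack([a[80:260,220:400],b[80:260,110:290]]),(800,400),interpolation=cv2.INTER_CUBIC))
E
```

```text
t: 17.32
tool_pos: [0.4781, -0.2564, 0.2465]
tool_rot: [-0.48, -3.105, 0.0]
17.3167 [ 0.4781 -0.2564  0.2465]
holder_mouth 0.86 [308.8 168.4] [ 0.4953 -0.2095  0.052 ]
press_point 0.96 [312.3 121.3] [ 0.4539 -0.1929  0.04  ]
lintel 0.95 [313.3 211.5] [ 0.5245 -0.2194  0.092 ]
t: 18.02
tool_pos: [0.5089, -0.1616, 0.2465]
tool_rot: [0.479, 3.105, -0.001]
18.0167 [ 0.5089 -0.1616  0.2465]
holder_mouth 0.64 [207.6 164.9] [ 0.4931 -0.208   0.052 ]
   tri [ 0.4946 -0.209   0.0497] [np.float64(0.001264190304395455), np.float64(0.001264190304395414)]
press_point 0.62 [210.1 117.4] [ 0.4511 -0.1923  0.04  ]
   tri [ 0.4524 -0.1926  0.0411] [np.float64(0.0014023655282769847), np.float64(0.001402365528276992)]
lintel 0.6 [203.6 212.6] [ 0.527  -0.2179  0.092 ]
   tri [ 0.5278 -0.2192  0.0858] [np.float64(0.0009380674033108051), np.float64(0.0009380674033108188)]
```

View pics/j.png

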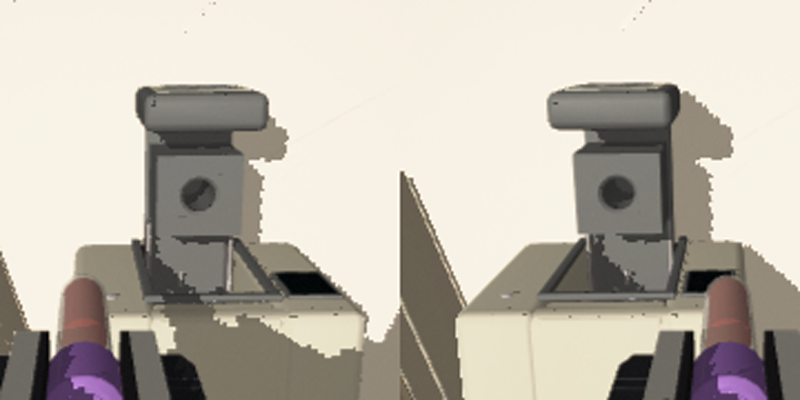

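The bore is clear: its centre is at (309,167) in the first full frame and (208,167) in the second, which puts the mouth at about (0.4946,-0.209). I'll move the tube above it and check the pose before inserting.

Converted, 0.125 m / 0.75 = 0.1667, -0.0494 m / 0.75 = -0.0659.

```bash
echo '[[0,[0,-0.04,0],[0,0,0]],[0,[0,-0.0659,0.0133],[0,0,0]],[0,[0,-0.0659,0.0533],[0,0,0]],[0,[0,-0.0659,0.0933],[0,0,0]],[0,[0,-0.0659,0.1333],[0,0,0]],[0,[0,-0.0659,0.16],[0,0,0]],[0,[0,-0.0659,0.1667],[0,0,0]],[0,[0,-0.0659,0.1667],[0,0,0]],[0,[0,-0.0659,0.1667],[0,0,0]],[0,[0,-0.0659,0.1667],[0,0,0]]]' > m.json && python3 -m jog m.json; python3 tt.py; python3 loc.py
```

```text
t: 19.05
tool_pos: [0.4956, -0.209, 0.1237]
tool_rot: [0.478, 3.101, -0.002]
contact_force: [1.1, 0.2, 0.5]
opening: 0.0136
grip_force: 24.9
cap [257.6237 258.3783] [ 0.0002 -0.0002 -0.004 ]
bottom [256.2, 211.8] [-0.0022 -0.001   0.063 ]
local X,Y,z -0.09494904286513732 -0.0012821285435955197 0.1237131163662054
[[-0.9536  0.3011  0.0033]
 [ 0.3011  0.9536 -0.002 ]
 [-0.0038 -0.0009 -1.    ]]
```

Converted, 0.001 m / 0.75 = 0.0013.

```bash
echo '[[0,[0.0013,0,0],[0,0,0]],[0,[0.0013,0,0],[0,0,0]],[0,[0.0013,0,0],[0,0,0]]]' > m.json && python3 -m jog m.json|egrep 'pos|rot'; echo '[[0,[0,0,0.0053],[0,0,0]],[0,[0,0,0.0107],[0,0,0]],[0,[0,0,0.0147],[0,0,0]],[0,[0,0,0.0147],[0,0,0]],[0,[0,0,0.0147],[0,0,0]]]' > m.json && python3 -m jog m.json|egrep 'pos|force'
```

```text
tool_pos: [0.4936, -0.2078, 0.122]
tool_rot: [0.478, 3.104, -0.001]
tool_pos: [0.493, -0.2076, 0.1098]
contact_force: [0.3, -0.1, 0.2]
grip_force: 24.9
```

Converted, 0.012 m / 0.75 = 0.016, 0.008 m / 0.75 = 0.0107.

```bash
echo '[[0,[0,-0.0007,0.0053],[0,0,0]],[0,[0,-0.0007,0.0107],[0,0,0]],[0,[0,-0.0007,0.016],[0,0,0]],[0,[0,-0.0007,0.016],[0,0,0]]]' > m.json && python3 -m jog m.json|egrep 'pos|force'; echo '[[0,[0,0,0.0067],[0,0,0]],[0,[0,0,0.0133],[0,0,0]],[0,[0,0,0.02],[0,0,0]],[0,[0,0,0.0267],[0,0,0]],[0,[0,0,0.0267],[0,0,0]],[0,[0,0,0.0267],[0,0,0]]]' > m.json && python3 -m jog m.json|egrep 'pos|force'
```

```text
tool_pos: [0.4927, -0.2079, 0.0972]
contact_force: [0.9, 0.2, -1.8]
grip_force: 24.9
tool_pos: [0.4931, -0.2082, 0.078]
contact_force: [0.5, 0.5, -0.6]
grip_force: 24.9
```

Converted, 0.0015 m / 0.75 = 0.002.

```bash
echo '[[0,[0,0,0.002],[0,0,0]],[0,[0,0,0.002],[0,0,0]],[0.02,[0,0,0.002],[0,0,0]],[0.035,[0,0,0.002],[0,0,0]],[0.04,[0,0,0.002],[0,0,0]],[0.04,[0,0,0.002],[0,0,0]],[0.04,[0,0,0.002],[0,0,0]],[0.04,[0,0,0.002],[0,0,0]]]' > m.json && python3 -m jog m.json|egrep 'pos|force|open'; echo '[[0.04,[0,0,-0.0267],[0,0,0]],[0.04,[0,0,-0.0667],[0,0,0]],[0.04,[0,0,-0.12],[0,0,0]],[0.04,[0,0,-0.16],[0,0,0]],[0.04,[0.04,0,-0.1867],[0,0,0]],[0.04,[0.04,0,-0.1867],[0,0,0]],[0.04,[0.04,0,-0.1867],[0,0,0]],[0.04,[0.04,0,-0.1867],[0,0,0]]]' > m.json && python3 -m jog m.json|egrep 't:|pos|force|open'; python3 cap.py k1.png
python3 - <<'E'
from h import *
ims=[]
for n in ("wrist","side"):
    im=ctrl.get_image(n); x=proj(n,np.array([.494,-.209,.075])); print(n,x)
    w=64 if n=="wrist" else 40
    x=np.clip(x,w,[511-w,383-w]).astype(int)
    ims.append(cv2.resize(im[x[1]-w:x[1]+w,x[0]-w:x[0]+w],(400,400),interpolation=cv2.INTER_CUBIC))
cv2.imwrite("pics/k.png",np.hstack(ims)[:,:,::-1])
E
```

```text
tool_pos: [0.4932, -0.2082, 0.077]
contact_force: [-0.2, -0.2, 0.3]
opening: 0.04
grip_force: 0.0
t: 21.98
tool_pos: [0.4644, -0.1991, 0.2161]
tool_rot: [-0.479, -3.104, -0.001]
contact_force: [0.5, 0.3, -0.8]
opening: 0.0407
grip_force: 0.0
[251 204  19  23 349] [259.9943 215.2092]
cutout 0.71 [249.8, 202.2, 270.4, 228.3] 419
tip 0.75 [256.3, 200.2] [ 0.5021 -0.2125  0.004 ]
0.079 [ 0.4939 -0.2064  0.079 ]
0.07 [ 0.4969 -0.2073  0.07  ]
wrist [256.85216455 215.66286591]
side [291.2486526  168.41194913]
```

View pics/k.png

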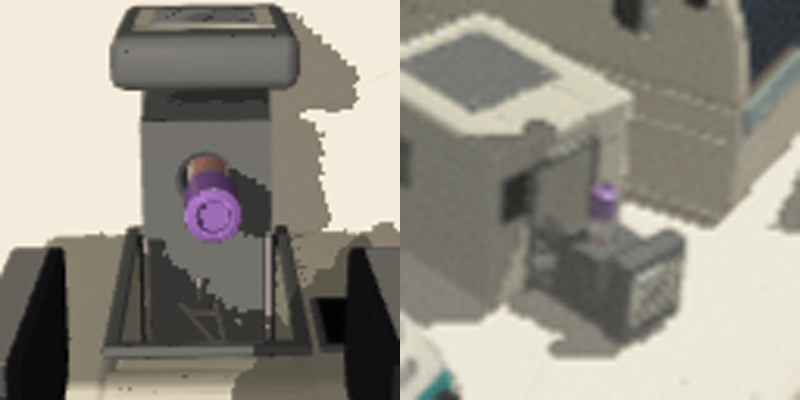

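The tube stands in the bore with its purple cap upright over the mouth, and the arm height at release puts it within 2 mm of fully home. Now I'll close the fingers and come round in front of the open drawer, tilted as before.

Converted, 0.172 m / 0.75 = 0.2293, 0.15 m / 0.75 = 0.2, -0.5 rad / 3.1416 = -0.1592.

```bash
echo '[[0,[0.048,0,0],[0,0,0]],[0,[0.1,0,0.0133],[0,-0.0318,0]],[0,[0.1,0,0.0533],[0,-0.0637,0]],[0,[0.1,0,0.1067],[0,-0.0955,0]],[0,[0.1,0,0.16],[0,-0.1273,0]],[0,[0.1,0,0.2],[0,-0.1592,0]],[0,[0.1,0,0.2293],[0,-0.1592,0]],[0,[0.1,0,0.2293],[0,-0.1592,0]],[0,[0.1,0,0.2293],[0,-0.1592,0]],[0,[0.1,0,0.2293],[0,-0.1592,0]],[0,[0.1,0,0.2293],[0,-0.1592,0]],[0,[0.1,0,0.2293],[0,-0.1592,0]]]' > m.json && python3 -m jog m.json | egrep 't:|pos|force|open'; python3 loc.py
```

```text
t: 23.23
tool_pos: [0.3951, -0.1782, 0.0483]
tool_rot: [0.401, 2.611, -0.106]
contact_force: [-0.0, 0.6, 0.4]
opening: -0.0004
grip_force: 0.0
local X,Y,z -0.19996127813002665 -0.0002869893134141224 0.04828663940981082
[[-0.8353  0.3006  0.4604]
 [ 0.2623  0.9537 -0.1469]
 [-0.4833 -0.002  -0.8755]]
```

Converted, -0.0438 m / 0.75 = -0.0584, -0.042 m / 0.75 = -0.056.

```bash
echo '[[0,[-0.0117,0,0.0064],[0,0,0]],[0,[-0.0233,0,0.0129],[0,0,0]],[0,[-0.0349,0,0.0193],[0,0,0]],[0,[-0.0408,0.0013,0.0225],[0,0,0]],[0,[-0.0467,0.0013,0.0257],[0,0,0]],[0,[-0.0491,0.0013,0.0271],[0,0,0]],[0,[-0.0513,0.0013,0.0284],[0,0,0]],[0,[-0.0537,0.0013,0.0296],[0,0,0]],[0,[-0.056,0.0013,0.0309],[0,0,0]],[0,[-0.0584,0.0013,0.0323],[0,0,0]]]' > m.json && python3 -m jog m.json | egrep 't:|pos|force'; python3 loc.py | head -1
echo '[[0,[-0.0047,0,0.0025],[0,0,0]],[0,[-0.0093,0,0.0052],[0,0,0]],[0,[-0.014,0,0.0077],[0,0,0]],[0,[-0.0187,0,0.0103],[0,0,0]],[0,[-0.0233,0,0.0129],[0,0,0]],[0,[-0.028,0,0.0155],[0,0,0]],[0,[-0.0327,0,0.018],[0,0,0]],[0,[-0.0373,0.0013,0.0207],[0,0,0]],[0,[-0.042,0.0013,0.0232],[0,0,0]],[0,[-0.0467,0.0013,0.0257],[0,0,0]],[0,[-0.0467,0.0013,0.0257],[0,0,0]]]' > m.json && python3 -m jog m.json | egrep 't:|pos|force'; python3 loc.py | head -1
```

```text
t: 24.07
tool_pos: [0.4408, -0.1906, 0.0444]
tool_rot: [0.403, 2.616, -0.103]
contact_force: [-4.0, 1.1, 2.3]
grip_force: 1.9
local X,Y,z -0.1526138378481444 0.0007245386783253233 0.04443774669297862
t: 24.98
tool_pos: [0.4798, -0.2021, 0.0442]
tool_rot: [0.403, 2.615, -0.103]
contact_force: [-4.7, -0.8, 2.6]
grip_force: 2.2
local X,Y,z -0.11196241107881498 0.0007138592341349656 0.04423918020444957
```

Converted, -0.0157 m / 0.75 = -0.0209, -0.014 m / 0.75 = -0.0187.

```bash
echo '[[0,[-0.0047,0,0.0025],[0,0,0]],[0,[-0.0093,0,0.0052],[0,0,0]],[0,[-0.014,0,0.0077],[0,0,0]],[0,[-0.0187,0,0.0103],[0,0,0]],[0,[-0.0209,0,0.0116],[0,0,0]],[0,[-0.0209,0,0.0116],[0,0,0]]]' > m.json && python3 -m jog m.json | egrep 'force: \['; python3 loc.py | head -1
for i in 1 2; do echo '[[0.0,[-0.0017,0,0.0009],[0,0,0]],[0.0,[-0.0017,0,0.0009],[0,0,0]]]' > m.json && python3 -m jog m.json|egrep 'force: \['; python3 loc.py|head -1; done
```

```text
contact_force: [-5.5, 1.8, 2.2]
local X,Y,z -0.09468666984340152 0.0006393741750255824 0.04396255882103857
contact_force: [-5.7, 1.4, 2.6]
local X,Y,z -0.09328053310235253 0.000622616725703358 0.04397485846230943
contact_force: [-5.8, 1.5, 3.4]
local X,Y,z -0.09180670573258583 0.0006162500759863722 0.04394924298218959
```

Converted, -0.0013 m / 0.75 = -0.0017, 0.0007 m / 0.75 = 0.0009.

```bash
for i in 1 2 3; do echo '[[0.0,[-0.0017,0,0.0009],[0,0,0]],[0.0,[-0.0017,0,0.0009],[0,0,0]]]' > m.json && python3 -m jog m.json|egrep 'force: \['; python3 loc.py|head -1; done
```

```text
contact_force: [-4.6, 0.9, 2.0]
local X,Y,z -0.09030618689596294 0.0006122043136942458 0.043973857759883134
contact_force: [-8.9, 2.2, 6.4]
local X,Y,z -0.0890908886765414 0.0006179712394207421 0.04384480584254157
contact_force: [-10.6, 2.3, 7.7]
local X,Y,z -0.08785579520430101 0.0006175144374568446 0.0438214568642865
```

Converted, -0.0009 m / 0.75 = -0.0012, 0.0005 m / 0.75 = 0.0007.

```bash
echo '[[0.0,[-0.0012,0,0.0007],[0,0,0]],[0.0,[-0.0012,0,0.0007],[0,0,0]],[0.0,[-0.0012,0,0.0007],[0,0,0]]]' > m.json && python3 -m jog m.json|egrep 'force: \['; python3 loc.py|head -1;
```

```text
contact_force: [-14.2, 3.5, 9.4]
local X,Y,z -0.08710240545616521 0.0005771308913350495 0.043768420679314045
```

Converted, 0.08 m / 0.75 = 0.1067, 0.06 m / 0.75 = 0.08.

```bash
echo '[[0.0,[0.0133,0,-0.0073],[0,0,0]],[0.0,[0.04,0,-0.0221],[0,0,0]],[0.0,[0.08,-0.0013,-0.044],[0,0,0]],[0.0,[0.1067,-0.0013,-0.0587],[0,0,0]],[0.0,[0.1067,-0.0013,-0.0587],[0,0,0]],[0.0,[0.1067,-0.0013,-0.0587],[0,0,0]]]' > m.json && python3 -m jog m.json|egrep 'force: \[|pos|t:'; python3 loc.py|head -1
echo '[[0,[-0.0267,0,-0.0488],[0,0,0]],[0,[-0.0533,0,-0.0973],[0,0,0]],[0,[-0.08,0,-0.1467],[0,0,0]],[0,[-0.1067,0,-0.1947],[0,0,0]],[0,[-0.1067,0,-0.1947],[0,0,0]],[0,[-0.1067,0,-0.1947],[0,0,0]],[0,[-0.1067,0,-0.1947],[0,0,0]]]' > m.json && python3 -m jog m.json|egrep 'pos|t:'
python3 - <<'E'
from h import *
ims=[]
for n in ("scene","side"):
    im=ctrl.get_image(n)
    for th in ("press_point","holder_mouth"):
        for a in ctrl.tip_of(n,th)[:1]: print(n,th,round(a["p"],2),a["xy"],atz(ray(n,a["xy"]),.04)[:2])
    for t,X in (("shut",[.5095,-.2115,.04]),("out",[.45,-.194,.04])): print(t,proj(n,np.array(X)))
    for a in ctrl.find_in(n,"tube")[:1]: print("tube",a)
    x=proj(n,np.array([.494,-.209,.075])).astype(int)
    ims.append(cv2.resize(im[x[1]-40:x[1]+40,x[0]-40:x[0]+40],(400,400),interpolation=cv2.INTER_CUBIC))
cv2.imwrite("pics/l.png",np.hstack(ims)[:,:,::-1])
E
```

```text
t: 27.07
tool_pos: [0.4172, -0.1835, 0.0451]
tool_rot: [0.404, 2.612, -0.105]
contact_force: [0.6, -0.3, 0.2]
local X,Y,z -0.17725785284678047 0.0008922361077012969 0.04507972637583323
t: 27.65
tool_pos: [0.4182, -0.1836, 0.2116]
tool_rot: [0.402, 2.614, -0.103]
scene press_point 0.91 [297.7, 188.5] [ 0.51282429 -0.22004273]
scene holder_mouth 0.77 [285.3, 176.5] [ 0.58724048 -0.2455587 ]
shut [296.51594915 189.95647167]
out [308.01664369 200.12591878]
tube {'extent': [240.3, 233.2, 286.7, 267.8], 'p': 0.56}
side press_point 0.84 [283.6, 176.9] [ 0.51428704 -0.20435469]
side holder_mouth 0.61 [278.0, 168.8] [ 0.54942172 -0.23286021]
shut [286.17560861 176.26354614]
out [301.46951204 185.68239922]
```

View pics/l.png

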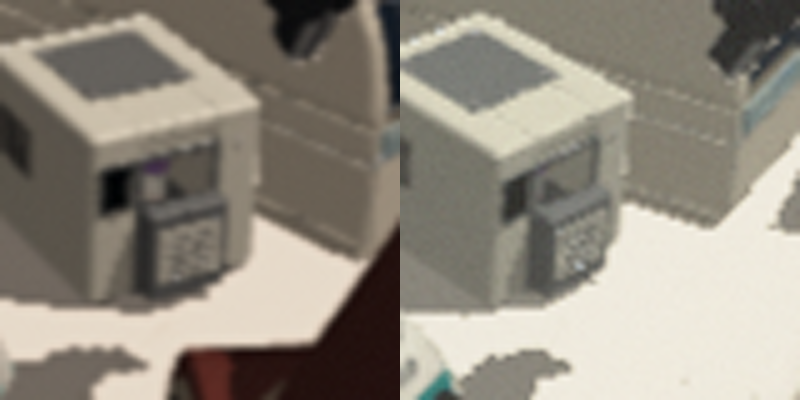

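The drawer front sits against the sampler face, with the pad at (185,245) in the left crop. The purple cap shows upright inside the opening at (155,170), and the robot is well clear, so I'm handing in.

```bash
python3 -c "
from station import ctrl
print(ctrl.finish_job())"
```

```text
the job is handed in; nothing more can be done
None
```

I loaded the blood tube and handed the job in at about 28 s. The tube stands in the holder and the drawer stayed shut after I let go. The strongest press measured about 20 N, under the 25 N limit, and I touched no bystanders; the hand-in call returned no verdict.

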